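Press a lens holder up to the swing stop of its jig and hold it there

TASK

Swing the jig's hinged stop arm out across the front of the sprung plunger until it snaps into its end position. Then take the large lens holder, stand it upright on the jig plate with one of its two small end faces square to the plunger and centred on it, and push it against the plunger until it meets the white pad of the stop arm. Finish while still holding it there with light but sure pressure on the pad: do not let go, or the spring pushes it back; leave the other parts on the bench alone.

Things in the scene. Friction and masses are not known exactly. Their poses are not given: they have to be found in the camera images.
- jig: Jig fixed to the bench: black plate 220 x 210 x 12 mm. Origin on the bench; z up, x the pushing direction (away from the robot, yaw -0.35 to 0.35), y left. Plate: x -100 to 120, y -105 to 105, top z = 12 mm. White plunger housing at x 65 to 110, 50 mm wide, 48 high. White lines at y = -24 and 24 mm, x -80 to -10, mark the holder's lane. A holder on the pad has its centre at x = -1, y = 0 mm.
- stop_arm (a joint): Angle of the stop arm on its vertical hinge, rad, clockwise from above: 0 folded towards the robot, 1.9 its end (hard limit), over the plunger along jig +y. Hinge-to-post direction is at 1.571 + 1.9 - value from jig x, counter-clockwise. Starts at 0.35 to 0.85, barring the lane; stays where it is left. From about 1.72 to 1.82 it rides over a sprung detent ball (4 N at the post), then snaps home.
- stop_hinge (a point): Point on the stop arm's hinge axis (jig x = 40, y = -65 mm), at the arm's top, 50 mm above the bench. The arm is an aluminium bar 14 mm wide, 36 to 50 mm above the bench, reaching 131 mm from the axis.
- stop_post (a point): Top centre of the upright black post by which the stop arm is swung: 16 mm diameter, 38 mm tall, standing on the arm 125 mm from the hinge axis; foot (top of the arm) 50 mm, top 88 mm above the bench.
- pad_face (a point): Centre of the flat front face of the white pad on the stop arm, 44 mm wide, 14 mm high: the hard stop. With the arm at its end it is at jig x = 29, y = 0, z = 43 mm, facing jig -x (towards the robot). The point turns with the arm.
- plunger (a joint): How far the sprung plunger is pressed in along jig x, m: 0 fully out, 0.016 bottomed. Spring 4 N at 0, 8 N at 0.010; a holder that meets the pad of the swung-out arm presses it in by 0.010.
- plunger_nose (a point): Centre of the tip of the plunger, a steel rod of 14 mm diameter along jig x; fully out at jig x = 19, y = 0, z = 26 mm, 10 mm in front of the pad's face and below the arm.
- holder: Large lens holder, loose, upright on the bench: black plastic block 60 (its x) x 44 (its y) x 45 mm (z), on top a round barrel 32 mm diameter, 10 mm high (55 mm in all) with a glass lens; 110 to 220 g. Origin at the centre of its underside, z up. Symmetric: either 44 x 45 mm end face may meet the plunger. Grip it across its 44 mm width.
- small_holder: Bystander: a smaller lens holder of the same form, 42 x 32 x 26 mm with a 20 mm barrel on top (32 mm in all). Origin at the centre of its underside.
- barrel: Bystander: upright aluminium lens barrel, 42 mm diameter, 42 mm tall, with a black 46 mm band. Origin at the centre of its underside.
- spacer: Bystander: black plastic ring 40 mm outside, 28 mm inside, 8 mm thick, flat on the bench.
- driver: Bystander: screwdriver 170 mm long lying at the far left of the bench, origin near its middle.
- tub: Bystander: clear jar with white lid, 68 mm diameter, 60 mm tall.
- gauge: Bystander: steel gauge block 50 x 30 x 20 mm lying on the bench.
Not all that is in view belongs to the job. Leave any orange, pink or purple look-alike of the holder alone.

How it is judged:
On the way, in this order (a step that is already met when the one before it is completed fails the run):
1. the stop arm is swung out and seated in its end position, before the holder is pressed (value of joint stop_arm above 1.84 rad and value of joint plunger below 0.002 m), for 0.2 s.
2. the large lens holder stands on the jig plate and has begun to press the plunger in (contact force between holder and plunger above 1 N and value of joint plunger above 0.002 m and z of holder in the frame of jig below 0.022 m), for 0.1 s.
At the end, for the whole second after the job is handed in: Fingers push the large holder (over 2 N); it stands on the plate (origin below 22 mm), upright to 0.09 rad, square to 0.10 rad, centred to 9 mm, at rest, plunger pressed in 7.5 to 12.5 mm (over 3 N), bearing on the stop arm with 1.5 to 30 N, the arm within 0.06 rad of its end (value of joint stop_arm above 1.84 rad and value of joint plunger between 0.0075 and 0.0125 m and contact force between holder and stop_arm between 1.5 and 30 N and contact force between holder and plunger above 3 N and contact force between the fingers and holder above 2 N and angle between holder's own z axis and vertical below 0.09 rad and angle between the x axis of holder and the x axis of jig, either way round below 0.1 rad and y of holder in the frame of jig between -0.009 and 0.009 m and z of holder in the frame of jig below 0.022 m and linear speed of holder below 0.01 m/s); the arm keeps its last pose, push and grip.
It fails at once if a bystander is moved by more than 30 mm (distance of any of small_holder, barrel, spacer, driver, tub, gauge from where it was at the start of the episode above 0.03 m).
It fails at once if the holder is slammed against the stop arm (over 80 N) (contact force between holder and stop_arm above 80 N).
It also fails if it takes over 70 s, if anything falls off the work surface, if the arm or the gripper's body presses on something with over 40 N, if the wrist force passes 120 N, or if a joint passes its speed limit or range.

ROBOT

A 6-joint arm with a two-finger parallel gripper is mounted at the origin on the work surface. World frame = base frame: x ahead of the robot, y to its left, z up, the work surface at z = 0. Lengths are in m, angles in rad, forces in N, time in s.
With the tool pointing down it reaches from about 0.375 to 0.9 m from the base axis. Payload 3.1 kg.
Tool frame: the origin (TCP) lies on the centre line of the jaws, within the pads' length; the fingertips stand 19 mm ahead of it and the grasp point (between the pads) is the TCP; z points along the fingers, y is the direction in which the jaws open and shut (so a half turn about z gives the same grasp; the last joint's range is limited). The gripper opens to 85 mm and grips with 20 to 120 N. Pads are 22 mm wide; open, the fingers measure 114 mm over their backs; the gripper's body (76 mm by 85 mm) begins 54 mm behind the grasp point. The pads swing forward as they close: fully open they stand 13 mm farther back than shut.
Start: joints at [1.145, 0.527, 1.433, -0, 1.181, -0.178], TCP at [0.153, 0.606, 0.25] pointing down, gripper open.
Joint ranges: [-3.08, 3.08], [-0.75, 2.2], [0.22, 2.44], [-1.43, 4.57], [0, 2.65], [-2.85, 2.85]. Speed limits (rad/s): [2.79, 2.79, 3.14, 3.14, 3.14, 3.14].

INTERFACE

Orientations are given as a unit quaternion [x, y, z, w].
In Python, from station import manip, imaging, workorder gives the robot as it stands.
- The arm moves only by the shell command python3 -m creep 'ROWS' [FORCE]. ROWS is a JSON object of lists of equal length, an entry for each row: "claw": the finger opening in cm, from 0 to 8.54; "dp": the shift along the tool's x, y, z in cm, a list of three; "roll": the turn about the tool's z in rad. In form: {"claw": [claw, ...], "dp": [[dx, dy, dz], ...], "roll": [roll, ...]}. A call has 1 to 12 rows; each row is the pose to reach, as a shift and turn from the pose commanded when the call began, along the tool's axes at that moment; what a row does not reach only later rows make up. A row lasts 1/10 s, in which the tool goes at most 50 mm and 8.59 degrees, less where a joint would pass 70% of its speed; a pose out of reach is approached as far as the arm can. A call with a gripper value outside its range is refused whole. The fingers move at their own pace and stop on an object; FORCE is the grip in N (left out, the last holds). Time passes only in rows, so rows that repeat a pose let the fingers close. It gives the time, the measured TCP pose, the force and the opening at its end, in the units of the state.
- manip.sense(): the state, without advancing time (a new reading comes with each control period).
- imaging.snapshot(name): name is "scene" or "top" or "wrist"; returns a dict with "image" (480x640x3 uint8, red, green, blue), "z_map" (480x640 float32, m along the optical axis (not along the pixel's ray), 0 where there is no reading), "vfov" (degrees; the focal length in pixels is half the picture's height over the tangent of half this angle, whatever the lens; pixels are square), "cx", "cy" (the principal point, pixels), "R" (3x3) and "t" (3): a world point X has camera coordinates R X + t. Camera axes: x right, y down, z forward; pixel columns grow to the right and rows downward; lengths in m; the calibration is good to about 2 mm. The wrist camera is an equidistant fisheye: a pixel r from the principal point sees the ray r / f radians off the axis. A picture is of the moment at which its call begins.
- workorder.sign_off(): hands the job in, once; it reports no verdict.
The state is a dict: "t": time; "q": joint angles; "qd": joint speeds; "tau": joint torques, N m; "tcp_pos": TCP position; "tool_rot": TCP orientation; "force": force on the tool from outside, world axes, zero at the start; "ft_torque": the same for the moment, N m; "finger_gap": opening from 0.0 (shut) to 1.0 (fully open).
Only numpy, scipy, OpenCV 4.12 (cv2) and the standard library are available. Lean on these libraries where they do the work, as an engineer would, in place of code of your own. Each camera call takes 0.05 s, during which the arm holds its last target.

## Working session

There is one attempt and no reset: what is moved stays moved. The work goes in short steps, Python scripts to look and compute and a shell command to move; the robot and the scene stay as the last step left them, time stands still between calls to the robot, and variables do not carry over. Pictures are saved under pics/ and viewed, and the job is handed in when it is done.

```bash
ls; mkdir -p pics; python3 - <<'E'
from station import manip, imaging
import cv2
print(manip.sense())
for n in ("scene","top","wrist"):
    s=imaging.snapshot(n); cv2.imwrite(f"pics/{n}0.png",s["image"][:,:,::-1])
    print(n,s["vfov"],s["cx"],s["cy"],s["R"],s["t"])
E
```

```text
pics
{'t': 0.0, 'q': array([ 1.14553166e+00,  5.28458831e-01,  1.43386515e+00,  1.69716718e-06,
        1.18138256e+00, -1.78522484e-01]), 'qd': array([ 1.52374198e-03, -5.14286379e-04,  3.72112247e-04, -1.90919836e-04,
       -1.46869633e-04, -8.01337924e-05]), 'tau': array([-3.76564203e-04, -4.42349482e+01, -1.78023219e+01, -1.46073858e-04,
        8.37422413e-03, -6.28743138e-06]), 'tcp_pos': array([0.15236553, 0.60547208, 0.24934988]), 'tool_rot': array([ 1.23058621e-01,  9.92398841e-01, -1.00891112e-03, -3.15009151e-04]), 'force': array([-0.11839392,  0.37293701, -0.36393769]), 'ft_torque': array([-0.02991675,  0.07549262,  0.00793049]), 'finger_gap': 0.9977025729003398}
scene 56.09977866787105 330.6110796556969 246.17324254356203 [[-0.27718039  0.96066549  0.01711266]
 [ 0.75933966  0.22993517 -0.6087143 ]
 [-0.58870563 -0.15572935 -0.79320493]] [ 0.13075829 -0.31280159  1.31738513]
top 53.87587664938158 318.23146476516763 234.2385589611025 [[ 0.02208454 -0.99963167 -0.01577331]
 [-0.9890889  -0.0195476  -0.14601728]
 [ 0.14565517  0.01882593 -0.98915628]] [-0.00280611  0.50629547  1.01288726]
wrist 65.70646984690485 315.3816329132138 237.2534903225136 [[ 0.24582418  0.96931344 -0.00138726]
 [ 0.9317843  -0.23591168  0.27590522]
 [ 0.26711137 -0.0691168  -0.96118385]] [-0.62336787 -0.03347859  0.37947431]
```

View pics/scene0.png

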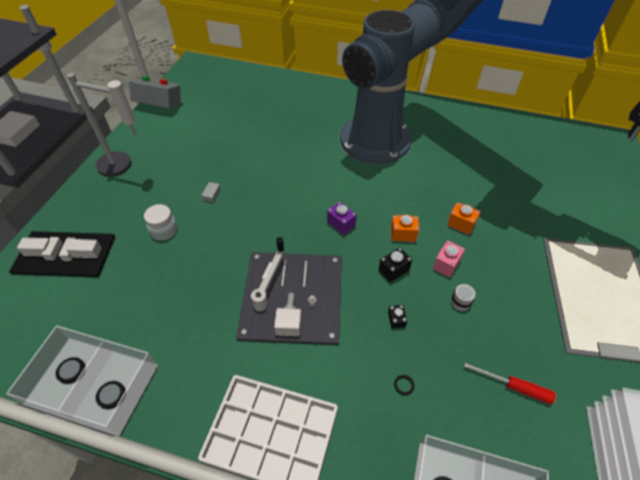

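View pics/top0.png

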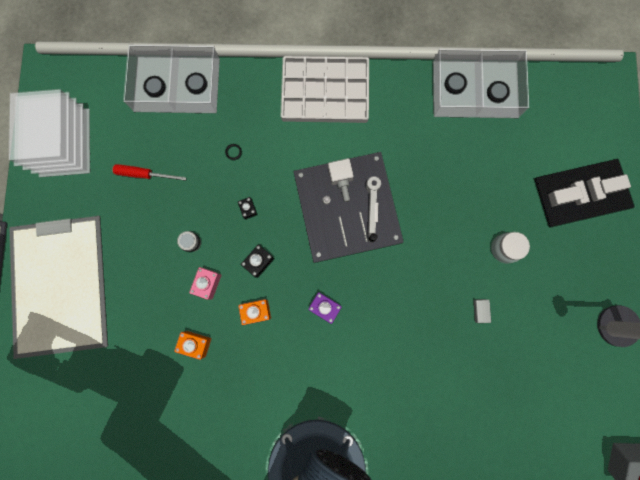

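View pics/wrist0.png

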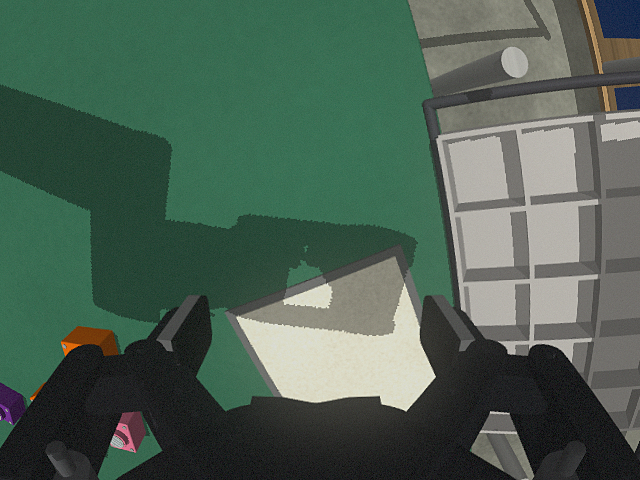

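The top view shows the jig at about (348,207), the hinge cap at (374,183), the post at (373,237), the large black holder at (257,261) and the small one at (247,208). Next I'll measure them.

```bash
cat > h.py <<'E'
import numpy as np, cv2
from station import manip, imaging
def ray(s,u,v):
    f=240/np.tan(np.radians(s["vfov"])/2); d=np.array([(u-s["cx"])/f,(v-s["cy"])/f,1.])
    R=np.array(s["R"]); return -R.T@np.array(s["t"]), R.T@d
def onz(s,u,v,z):
    c,d=ray(s,u,v); return c+d*(z-c[2])/d[2]
def proj(s,X):
    f=240/np.tan(np.radians(s["vfov"])/2); p=np.array(s["R"])@X+s["t"]; return f*p[0]/p[2]+s["cx"],f*p[1]/p[2]+s["cy"]
E
python3 - <<'E'
from h import *
for n,(x0,y0,x1,y1) in {"top":(230,140,420,280),"scene":(220,190,420,350)}.items():
    s=imaging.snapshot(n); np.save(n+".npy",s,allow_pickle=True)
    c=s["image"][y0:y1,x0:x1,::-1]; cv2.imwrite(f"pics/{n}1.png",cv2.resize(c,None,fx=4 if n=="top" else 3.7,fy=4 if n=="top" else 3.7,interpolation=cv2.INTER_CUBIC))
s=np.load("top.npy",allow_pickle=True).item()
im=s["image"].astype(int)
dark=((im.max(2)<75)&(im.max(2)-im.min(2)<25)).astype(np.uint8)
n,l,st,ce=cv2.connectedComponentsWithStats(dark)
for i in range(1,n):
    if st[i,4]>60 and 100<st[i,0]<440 and st[i,1]<350: 
        cs,_=cv2.findContours((l==i).astype(np.uint8),0,2)
        c=max(cs,key=cv2.contourArea);r=cv2.minAreaRect(c)
        print(st[i],ce[i],r)
        if st[i,4]>3000:
            P=[onz(s,*p,.012)[:2] for p in cv2.boxPoints(r)]; print(np.round(P,4))
print(s["z_map"][261,257], im[255:268,250:265].max(2))
E
```

```text
[185  73  22  21 176] [196.40909091  84.18181818] ((195.75001525878906, 82.74999237060547), (20.50609588623047, 19.798988342285156), 45.0)
[144  76  22  21 186] [155.02150538  87.0483871 ] ((154.25, 86.25000762939453), (20.50609588623047, 19.798988342285156), 45.0)
[225 144  17  16 107] [232.99065421 151.58878505] ((233.0, 151.5), (15.0, 16.0), 90.0)
[ 294  153  100   91 2991] [341.84185891 189.18655968] ((346.401611328125, 203.84747314453125), (87.3935546875, 90.49502563476562), 77.7352294921875)
[238 197  19  22 184] [247.47282609 208.55978261] ((246.80001831054688, 207.90000915527344), (19.28989028930664, 14.230246543884277), 71.56504821777344)
[186 232  15  20  77] [196.20779221 243.14285714] ((194.63414001464844, 243.20730590820312), (10.81563949584961, 20.594161987304688), 20.2248592376709)
[320 242  82  19 128] [360.3125    251.0703125] ((360.32354736328125, 250.2058868408203), (3.579352378845215, 82.97589874267578), 77.47119140625)
[243 245  31  33 414] [258.07729469 261.19806763] ((257.2689514160156, 260.7275695800781), (21.785871505737305, 27.65807342529297), 40.23635482788086)
1.0280166 [[ 53 100 148 176 176 155 151 153 164 125  75  41  37  43  38]
 [ 95 148 173 168 177 174 174 174 173 165 131  76  41  38  37]
 [132 181 175 179 181 180 181 181 177 177 173 109  45  36  39]
 [151 196 192 190 195 195 193 182 182 183 177 122  53  31  36]
 [169 205 211 212 214 216 206 184 181 176 167 141  61  32  42]
 [167 208 215 218 218 216 203 184 180 177 163 138  60  26  38]
 [160 205 214 217 219 213 197 192 193 187 164 123  53  28  41]
 [142 200 212 211 219 218 214 217 213 206 166  89  43  34  41]
 [111 178 198 201 213 213 218 217 208 189 137  57  32  37  45]
 [ 67 124 176 194 200 197 208 202 182 151  80  37  36  42  45]
 [ 46  65 109 152 171 174 173 155 111  69  40  38  44  42  39]
 [ 37  40  42  66  74  86  85  68  49  30  37  41  43  34  23]
 [ 42  38  39  37  34  41  40  34  32  36  45  40  41  27  14]]
```

View pics/top1.png

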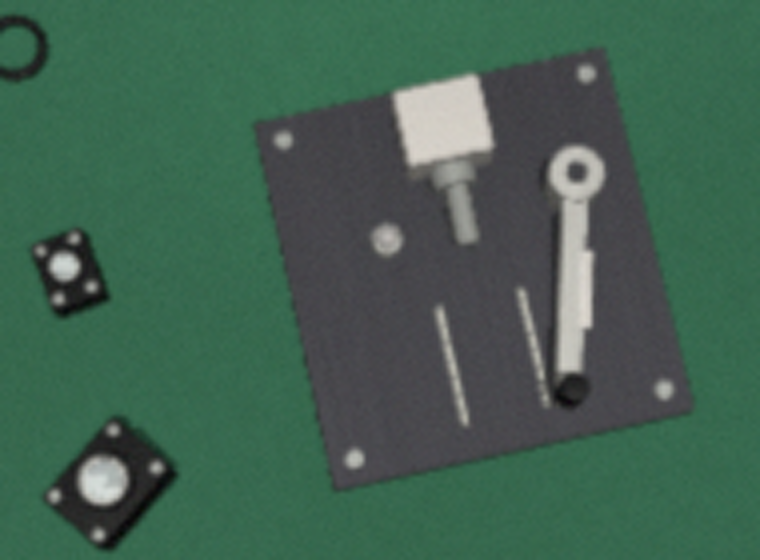

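View pics/scene1.png

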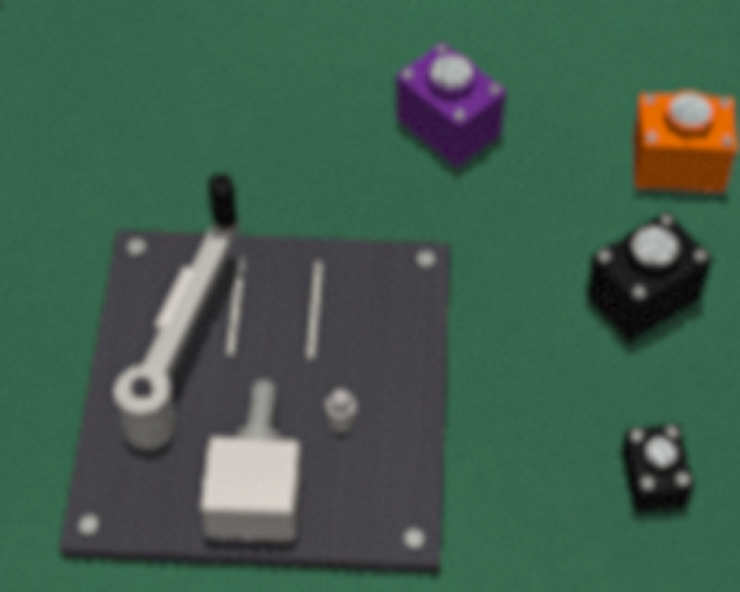

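```bash
python3 - <<'E'
from h import *
s=np.load("top.npy",allow_pickle=True).item()
g=lambda u,v,z,s=s: onz(s,230+(u+.5)/4-.5,140+(v+.5)/4-.5,z)[:2]
TL,TR,BR,BL=[g(*p,.012) for p in((253,123),(604,47),(692,410),(334,490))]
print(TL,TR,BR,BL,[np.linalg.norm(a-b) for a,b in((TL,TR),(TR,BR),(BR,BL),(BL,TL))])
ang=lambda d:np.arctan2(d[1],d[0])
print("yaw",ang(TL-BL),ang(TR-BR),ang(TL-TR)-np.pi/2,ang(BL-BR)-np.pi/2)
# screws (285,140)(587,73)(664,389)(355,459)
y=np.mean([ang(TL-BL),ang(TR-BR),ang(TL-TR)-np.pi/2,ang(BL-BR)-np.pi/2])
R=np.array([[np.cos(y),-np.sin(y)],[np.sin(y),np.cos(y)]])
O=(TL+TR+BR+BL)/4-R@[.01,0]
print("jig",O,y)
S=[g(*p,.013) for p in((285,140),(587,73),(664,389),(355,459))]; print("screws jig",[R.T@(p-O) for p in S])
H=g(576,172,.05);P=g(573,386,.088)
print("hinge",H,"pred",O+R@[.04,-.065],"post",P,"len",np.linalg.norm(P-(O+R@[.04,-.065])))
d=R.T@(P-(O+R@[.04,-.065])); a=ang(d)%(2*np.pi);print("value",1.571+1.9-a, d)
print("nose jig",R.T@(g(466,241,.033)-O))
A=[g(*p,.046) for p in((113,429),(157,467),(98,535),(54,496))]
print("holder",np.mean(A,0),g(103,480,.055),"yaw",ang(A[1]-A[2]),ang(A[0]-A[3]))
# scene check
s2=np.load("scene.npy",allow_pickle=True).item()
g2=lambda u,v,z: onz(s2,220+(u+.5)/3.7-.5,190+(v+.5)/3.7-.5,z)[:2]
print("scene corners",[g2(*p,.012) for p in((437,570),(63,553),(118,232),(450,244))])
print("scene: post",g2(221,183,.088),"hinge",g2(142,387,.05),"holder",g2(655,245,.055))
B=[g2(*p,.046) for p in((602,256),(667,219),(702,256),(639,292))];print(np.mean(B,0),[ang(B[i]-B[i-1]) for i in range(4)])
E
```

```text
[0.65886811 0.07054793] [ 0.70815564 -0.13294373] [ 0.49567089 -0.18327226] [0.44608898 0.01839244] [np.float64(0.20937554609028), np.float64(0.21836375627704635), np.float64(0.20767045588386546), np.float64(0.21907796107546096)]
yaw 0.24037634275252387 0.23257115055518413 0.23763271743958536 0.24108134877099063
jig [ 0.56747759 -0.05917568] 0.237915389879571
screws jig [array([0.10508183, 0.08849699]), array([ 0.10593724, -0.09137607]), array([-0.08404554, -0.09091203]), array([-0.08518228,  0.08865828])]
hinge [ 0.62297636 -0.11326858] pred [ 0.62166987 -0.11291763] post [ 0.4970111  -0.10851614] len 0.12473644897440084
value 0.602616326869474 [-0.12010997  0.03365674]
nose jig [0.01976038 0.00127989]
holder [0.44512093 0.14269775] [0.44518124 0.14276132] yaw -0.6833790830910168 -0.6877113215916972
scene corners [array([0.6597489 , 0.06900915]), array([ 0.7083615 , -0.12974874]), array([ 0.49612195, -0.18407059]), array([0.44489208, 0.01770368])]
scene: post [ 0.49562622 -0.10990058] hinge [ 0.61781568 -0.11509972] holder [0.44121136 0.14162827]
[0.44241527 0.14164103] [np.float64(-2.203070088403714), np.float64(2.448993104945177), np.float64(0.869962132683653), np.float64(-0.7025332368489177)]
```

Jig origin is about (0.567, -0.060) with yaw 0.237, stop arm about 0.60, and holder (0.444, 0.1425) with yaw -0.69. Both views agree to within a few mm.

```bash
cat >> h.py <<'E'
from scipy.spatial.transform import Rotation as Ro
O=np.array([.567,-.0598]); YAW=.237; HN=O+Ro.from_euler('z',YAW).as_matrix()[:2,:2]@[.04,-.065]
def rel(p,yh,s=None):
    s=s or manip.sense(); M=Ro.from_quat(s["tool_rot"]).as_matrix()
    cur=np.arctan2(M[1,1],M[0,1]); r=-((yh-cur+np.pi)%(2*np.pi)-np.pi)
    return np.round(M.T@(np.array(p)-s["tcp_pos"])*100,2), round(r,3)
def arc(v,rad=.125,off=0.,z=.073):
    th=1.571+1.9-v+YAW; p=HN+rad*np.array([np.cos(th),np.sin(th)])+off*np.array([np.sin(th),-np.cos(th)])
    return [*p,z], th-np.pi/2
E
python3 - <<'E'
from h import *
print(rel([.42,.25,.22],1.535)); p,h=arc(.602,z=.17); print(p,h,rel(p,h))
E
```

```text
(array([-34.63, -27.97,   3.  ]), np.float64(-0.211))
[np.float64(0.49622222794805104), np.float64(-0.10914339192201285), 0.17] 1.5352036732051038 (array([-50.79, -60.93,   8.03]), np.float64(-0.211))
```

```bash
python3 -m creep '{"claw":[6,6,6,6,6,6,6,6,6,6,6,6],"dp":[[-34.6,-28,3],[-34.6,-28,3],[-34.6,-28,3],[-34.6,-28,3],[-34.6,-28,3],[-34.6,-28,3],[-34.6,-28,3],[-34.6,-28,3],[-34.6,-28,3],[-50.8,-60.9,5],[-50.8,-60.9,5],[-50.8,-60.9,5]],"roll":[-0.21,-0.21,-0.21,-0.21,-0.21,-0.21,-0.21,-0.21,-0.21,-0.21,-0.21,-0.21]}' 40; python3 -c "
from h import *
p,h=arc(.602,z=.15);print(rel(p,h))"
```

```text
t: 1.45
tcp_pos: [0.4515, 0.1016, 0.2121]
tool_rot: [0.018, 1.0, 0.0, 0.0]
force: [1.6, 1.3, -0.5]
finger_gap: 0.706
(array([ -5.24, -20.9 ,   6.21]), np.float64(-0.001))
```

```bash
python3 -m creep '{"claw":[5,5,5,5,5,5,5,5],"dp":[[-5,-20,6],[-5,-20,6],[-5,-20,6],[-5,-20,6],[-5,-20,6],[-5,-20,6],[-5,-20,6],[-5,-20,6]],"roll":[0,0,0,0,0,0,0,0]}'; python3 - <<'E'
from h import *
p,h=arc(.602);print(rel(p,h), manip.sense()["tcp_pos"])
for n in("wrist","top"):
    s=imaging.snapshot(n); cv2.imwrite(f"pics/{n}2.png",s["image"][:,:,::-1])
E
```

```text
t: 2.25
tcp_pos: [0.4931, -0.0963, 0.1525]
tool_rot: [0.017, 1.0, 0.0, -0.0]
force: [0.5, 0.3, 0.3]
finger_gap: 0.586
(array([-0.36, -1.27,  7.95]), np.float64(0.001)) [ 0.49306931 -0.09634685  0.15251329]
```

View pics/wrist2.png

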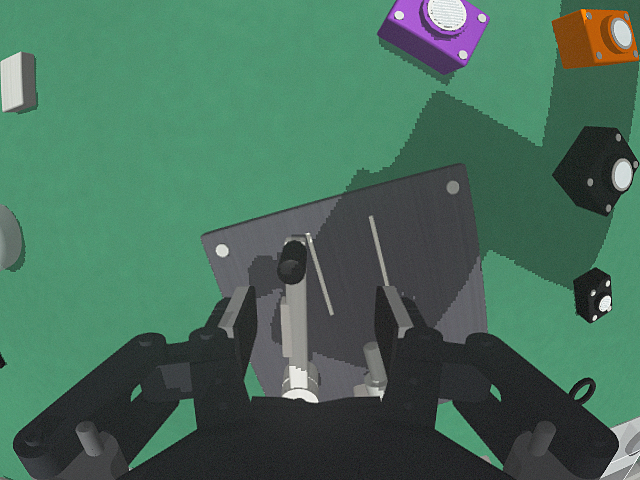

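The wrist view shows the post at (292,262), left of centre between the jaws, which fits the computed 13 mm shift. I'll shift, descend around it and narrow the jaws.

```bash
python3 -m creep '{"claw":[5,5,5,5,5,5,5,5,3,3,3],"dp":[[-0.35,-1.3,2],[-0.35,-1.3,2],[-0.35,-1.3,4],[-0.35,-1.3,6],[-0.35,-1.3,7.9],[-0.35,-1.3,7.9],[-0.35,-1.3,7.9],[-0.35,-1.3,7.9],[-0.35,-1.3,7.9],[-0.35,-1.3,7.9],[-0.35,-1.3,7.9]],"roll":[0,0,0,0,0,0,0,0,0,0,0]}'; python3 - <<'E'
from h import *
for v in(.602,.75,.9,1.05,1.2,1.35,1.5,1.6,1.7,1.8,1.88): print(v,rel(*arc(v)))
for n in("wrist",):
    s=imaging.snapshot(n); cv2.imwrite(f"pics/{n}3.png",s["image"][:,:,::-1])
E
```

```text
t: 3.45
tcp_pos: [0.497, -0.1114, 0.0737]
tool_rot: [0.018, 1.0, -0.0, 0.0]
force: [-0.1, 0.3, -0.5]
finger_gap: 0.353
0.602 (array([0.08, 0.22, 0.07]), np.float64(-0.001))
0.75 (array([-0.05,  2.06,  0.07]), np.float64(0.147))
0.9 (array([-0.46,  3.89,  0.07]), np.float64(0.297))
1.05 (array([-1.14,  5.64,  0.07]), np.float64(0.447))
1.2 (array([-2.08,  7.26,  0.07]), np.float64(0.597))
1.35 (array([-3.24,  8.73,  0.07]), np.float64(0.747))
1.5 (array([-4.62, 10.  ,  0.07]), np.float64(0.897))
1.6 (array([-5.63, 10.73,  0.07]), np.float64(0.997))
1.7 (array([-6.71, 11.36,  0.07]), np.float64(1.097))
1.8 (array([-7.85, 11.87,  0.07]), np.float64(1.197))
1.88 (array([-8.79, 12.2 ,  0.07]), np.float64(1.277))
```

View pics/wrist3.png

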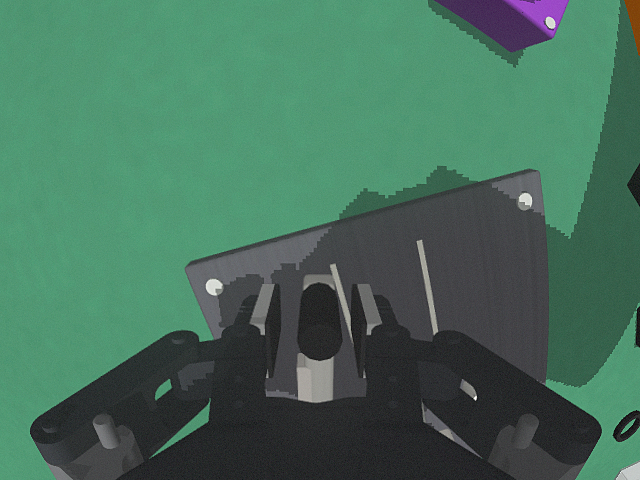

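The post is centred between the pads at (320,320). I'll swing along the arc.

```bash
python3 -m creep '{"claw":[2.4,2.4,2.4,2.4,2.4,2.4,2.4,2.4,2.4,2.4,2.4],"dp":[[0.05,0.2,0],[0,1.1,0],[-0.05,2.06,0],[-0.25,3,0],[-0.46,3.9,0],[-0.8,4.8,0],[-1.14,5.64,0],[-2.08,7.26,0],[-3.24,8.73,0],[-4.62,10,0],[-4.62,10,0]],"roll":[0,0.07,0.147,0.22,0.297,0.37,0.447,0.597,0.747,0.897,0.897]}'; python3 - <<'E'
from h import *
for v in(1.5,1.6,1.7,1.75,1.8,1.85,1.9,1.93,1.95,1.97): print(v,rel(*arc(v)))
for n in("wrist",):
    s=imaging.snapshot(n); cv2.imwrite(f"pics/{n}4.png",s["image"][:,:,::-1])
E
```

```text
t: 4.6
tcp_pos: [0.5482, -0.012, 0.0733]
tool_rot: [0.449, 0.893, 0.0, 0.001]
force: [0.4, -0.5, 0.2]
finger_gap: 0.285
1.5 (array([-0.  , -0.18,  0.03]), np.float64(0.002))
1.6 (array([-0.07,  1.07,  0.03]), np.float64(0.102))
1.7 (array([-0.26,  2.3 ,  0.03]), np.float64(0.202))
1.75 (array([-0.4 ,  2.91,  0.03]), np.float64(0.252))
1.8 (array([-0.57,  3.51,  0.04]), np.float64(0.302))
1.85 (array([-0.77,  4.1 ,  0.04]), np.float64(0.352))
1.9 (array([-1.  ,  4.68,  0.04]), np.float64(0.402))
1.93 (array([-1.15,  5.03,  0.04]), np.float64(0.432))
1.95 (array([-1.26,  5.25,  0.04]), np.float64(0.452))
1.97 (array([-1.37,  5.48,  0.04]), np.float64(0.472))
```

View pics/wrist4.png

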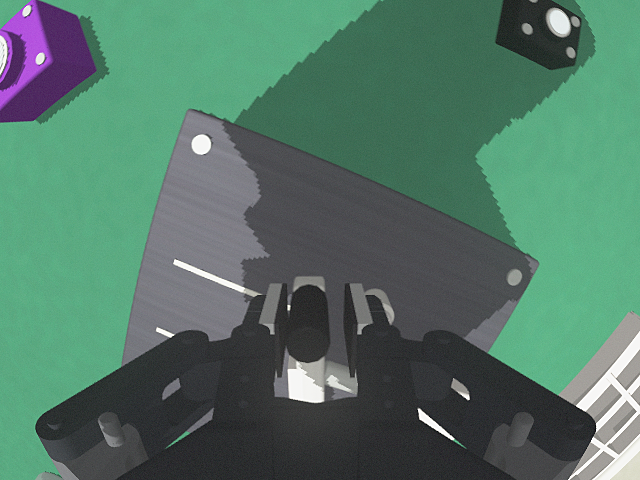

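The post is riding against the trailing finger. I'll push slowly over the detent.

```bash
python3 -m creep '{"claw":[2.4,2.4,2.4,2.4,2.4,2.4,2.4,2.4,2.4,2.4],"dp":[[-0.07,1.0,0],[-0.15,1.6,0],[-0.26,2.3,0],[-0.4,2.9,0],[-0.57,3.5,0],[-0.77,4.1,0],[-0.9,4.4,0],[-1.0,4.7,0],[-1.1,4.9,0],[-1.1,4.9,0]],"roll":[0.1,0.15,0.2,0.25,0.3,0.35,0.38,0.4,0.42,0.42]}'; python3 - <<'E'
from h import *
s=imaging.snapshot("wrist"); cv2.imwrite(f"pics/wrist5.png",s["image"][:,:,::-1])
s=imaging.snapshot("top"); cv2.imwrite(f"pics/top5.png",cv2.resize(s["image"][140:280,230:420,::-1],None,fx=4,fy=4,interpolation=cv2.INTER_CUBIC))
print(rel(*arc(1.92)))
E
```

```text
t: 5.65
tcp_pos: [0.5929, 0.007, 0.0731]
tool_rot: [0.626, 0.78, 0.0, 0.0]
force: [-0.1, 0.6, -1.4]
finger_gap: 0.282
(array([0.12, 0.14, 0.01]), np.float64(0.001))
```

View pics/wrist5.png

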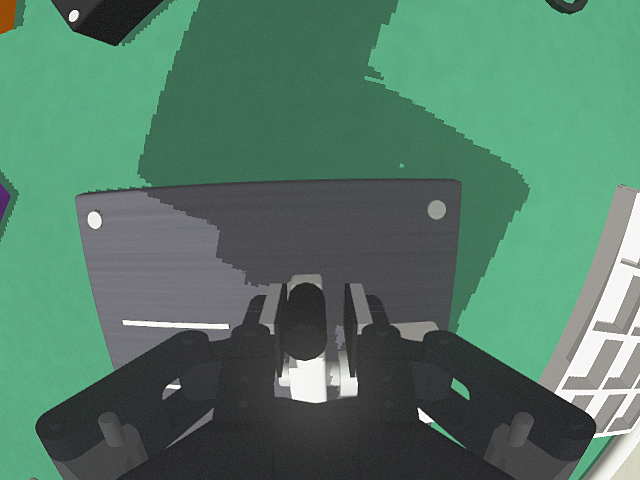

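View pics/top5.png

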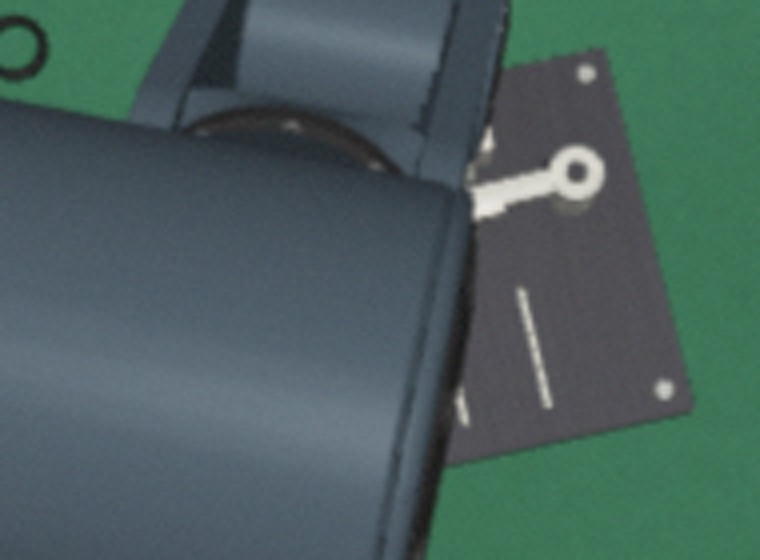

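```bash
python3 -m creep '{"claw":[2.4,2.4,2.4,2.4],"dp":[[0.05,0.15,0],[0.05,0.3,0],[0.05,0.45,0],[0.05,0.45,0]],"roll":[0,0,0,0]}'
```

```text
t: 6.15
tcp_pos: [0.5957, 0.0084, 0.073]
tool_rot: [0.626, 0.78, -0.001, -0.001]
force: [-4.9, -1.6, 2.1]
finger_gap: 0.279
```

```bash
python3 -m creep '{"claw":[2.4,2.4,2.4,2.4],"dp":[[0,0.15,0],[0,0.3,0],[0,0.3,0],[0,0.3,0]],"roll":[0,0,0,0]}'
```

```text
t: 6.55
tcp_pos: [0.596, 0.0085, 0.0729]
tool_rot: [0.626, 0.78, -0.003, -0.003]
force: [-9.0, -6.2, 5.4]
finger_gap: 0.278
```

Tool motion stopped while the force rose to about 11 N, so the arm is at its hard stop. I'll back off, lift and verify.

```bash
python3 -m creep '{"claw":[2.4,4,4,4,5,5,5,5,6,6,6],"dp":[[0,-0.6,0],[0,-0.6,0],[0,-0.6,-2],[0,-0.6,-5],[0,-0.6,-10],[0,-0.6,-10],[0,-0.6,-10],[0,-0.6,-10],[0,-0.6,-10],[0,-0.6,-10],[0,-0.6,-10]],"roll":[0,0,0,0,0,0,0,0,0,0,0]}'; python3 - <<'E'
from h import *
print(rel([.444,.1425,.14],.881))
R=Ro.from_euler('z',YAW).as_matrix()[:2,:2]
s=np.load("top.npy",allow_pickle=True).item()
for z in(.02,.036): print(R.T@(onz(s,230+387/4,140+238/4,z)[:2]-O))
E
```

```text
t: 7.65
tcp_pos: [0.5935, 0.0082, 0.1721]
tool_rot: [0.626, 0.78, -0.0, -0.001]
force: [-0.1, 0.4, -0.2]
finger_gap: 0.703
(array([ 16.33, -11.7 ,   3.24]), np.float64(-0.664))
[0.03350884 0.04358375]
[0.0300232 0.0443881]
```

```bash
python3 -m creep '{"claw":[7.5,7.5,7.5,7.5,7.5,7.5,7.5,7.5,7.5,7.5,7.5],"dp":[[16.3,-11.7,1],[16.3,-11.7,1],[16.3,-11.7,1],[16.3,-11.7,1],[16.3,-11.7,3],[16.3,-11.7,3],[16.3,-11.7,3],[16.3,-11.7,3],[16.3,-11.7,3],[16.3,-11.7,3],[16.3,-11.7,3]],"roll":[-0.664,-0.664,-0.664,-0.664,-0.664,-0.664,-0.664,-0.664,-0.664,-0.664,-0.664]}'; python3 - <<'E'
from h import *
print(rel([.444,.1425,.032],.881))
s=imaging.snapshot("wrist"); cv2.imwrite(f"pics/wrist6.png",s["image"][:,:,::-1]); np.save("w6.npy",s,allow_pickle=True)
s=imaging.snapshot("top"); cv2.imwrite(f"pics/top6.png",cv2.resize(s["image"][140:280,230:420,::-1],None,fx=4,fy=4,interpolation=cv2.INTER_CUBIC))
E
```

```text
t: 8.75
tcp_pos: [0.445, 0.1417, 0.1434]
tool_rot: [0.339, 0.941, 0.0, 0.0]
force: [0.8, 0.0, 0.2]
finger_gap: 0.879
(array([ 1.300e-01, -1.000e-02,  1.114e+01]), np.float64(-0.001))
```

View pics/wrist6.png

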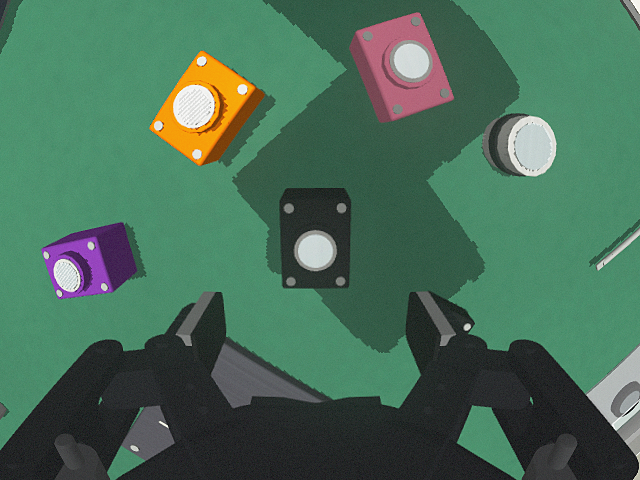

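View pics/top6.png

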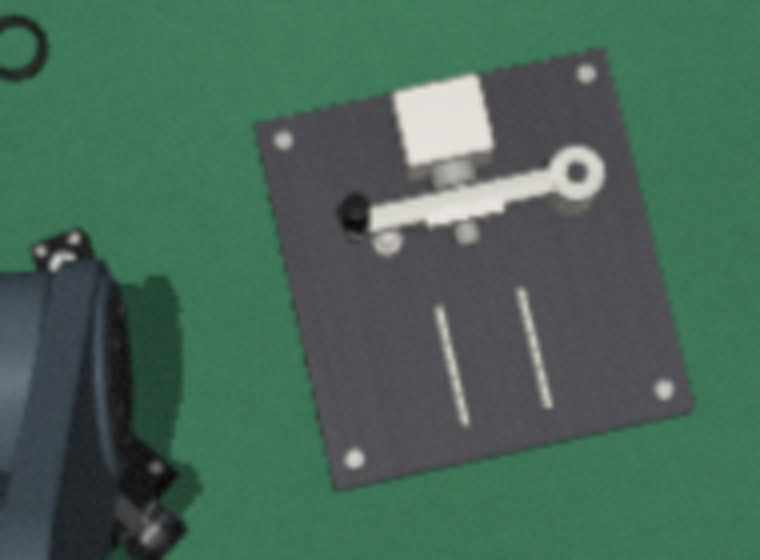

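The stop arm lies parallel to the plate edge with the pad facing the robot, so it is seated. The holder is square in the wrist view and centred at column 315. I'll compute the seated value, then descend and grip.

```bash
python3 - <<'E'
from h import *
s=imaging.snapshot("top"); R=Ro.from_euler('z',YAW).as_matrix()[:2,:2]
g=lambda u,v,z: R.T@(onz(s,230+(u+.5)/4-.5,140+(v+.5)/4-.5,z)[:2]-O)
p=g(354,210,.088)-[.04,-.065]; print("value",3.471-np.arctan2(p[1],p[0]),p, "nose",g(467,240,.03))
E
python3 -m creep '{"claw":[7.5,7.5,7.5,7.5,7.5,7.5,4,4,4,4,4,4],"dp":[[0.1,0,3],[0.1,0,6],[0.1,0,9],[0.1,0,10.5],[0.1,0,11.1],[0.1,0,11.1],[0.1,0,11.1],[0.1,0,11.1],[0.1,0,11.1],[0.1,0,11.1],[0.1,0,11.1],[0.1,0,11.1]],"roll":[0,0,0,0,0,0,0,0,0,0,0,0]}' 80
```

```text
value 1.888088265780833 [-0.00153334  0.12655499] nose [0.02143474 0.00084043]
t: 10.1
tcp_pos: [0.4444, 0.1428, 0.0334]
tool_rot: [0.338, 0.941, 0.0, 0.001]
force: [0.2, 0.3, 6.0]
finger_gap: 0.505
```

```bash
python3 -m creep '{"claw":[4,4,4,4,4,4,4],"dp":[[0,0,0],[0,0,-1],[0,0,-3],[0,0,-6],[0,0,-8],[0,0,-8],[0,0,-8]],"roll":[0,0,0,0,0,0,0]}'; python3 - <<'E'
from h import *
R=Ro.from_euler('z',YAW).as_matrix()[:2,:2]; p=O+R@[-.062,0]
print(rel([*p,.085],YAW+np.pi/2))
s=imaging.snapshot("wrist"); cv2.imwrite(f"pics/wrist7.png",s["image"][:,:,::-1])
E
```

```text
t: 10.8
tcp_pos: [0.4438, 0.1427, 0.1127]
tool_rot: [0.338, 0.941, 0.0, 0.001]
force: [-0.6, 0.1, -1.7]
finger_gap: 0.502
(array([-18.67, -12.74,   2.77]), np.float64(-0.927))
```

View pics/wrist7.png

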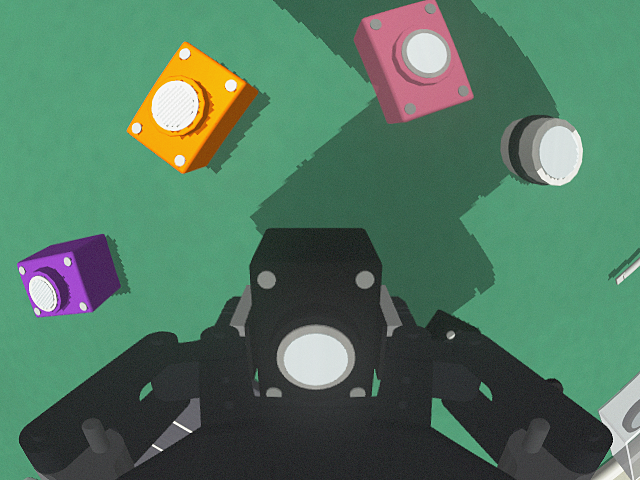

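The holder is held level and square between the pads, with its barrel at (316,357). I'll carry it to the lane.

```bash
python3 -m creep '{"claw":[4,4,4,4,4,4,4,4,4,4,4],"dp":[[-2,-1,0],[-5,-3,0],[-8,-5,0],[-11,-7,0],[-14,-9,0],[-17,-11.5,0],[-18.7,-12.7,1],[-18.7,-12.7,2.5],[-18.7,-12.7,2.5],[-18.7,-12.7,2.5],[-18.7,-12.7,2.5]],"roll":[-0.13,-0.26,-0.4,-0.53,-0.66,-0.8,-0.927,-0.927,-0.927,-0.927,-0.927]}'; python3 - <<'E'
from h import *
R=Ro.from_euler('z',YAW).as_matrix()[:2,:2]
for x in(-.062,-.02,-.012,-.001):
  print(x,rel([*(O+R@[x,0]),.046],YAW+np.pi/2))
s=imaging.snapshot("wrist"); cv2.imwrite(f"pics/wrist8.png",s["image"][:,:,::-1])
s=imaging.snapshot("scene"); np.save("sc8.npy",s,allow_pickle=True); cv2.imwrite(f"pics/scene8.png",cv2.resize(s["image"][190:350,220:420,::-1],None,fx=3.7,fy=3.7,interpolation=cv2.INTER_CUBIC))
E
```

```text
t: 11.95
tcp_pos: [0.5068, -0.0736, 0.087]
tool_rot: [-0.119, 0.993, 0.0, -0.0]
force: [-0.1, -0.1, -2.0]
finger_gap: 0.503
-0.062 (array([ 0.02, -0.07,  4.1 ]), np.float64(0.001))
-0.02 (array([-4.18, -0.08,  4.1 ]), np.float64(0.001))
-0.012 (array([-4.98, -0.08,  4.09]), np.float64(0.001))
-0.001 (array([-6.08, -0.08,  4.09]), np.float64(0.001))
```

View pics/wrist8.png

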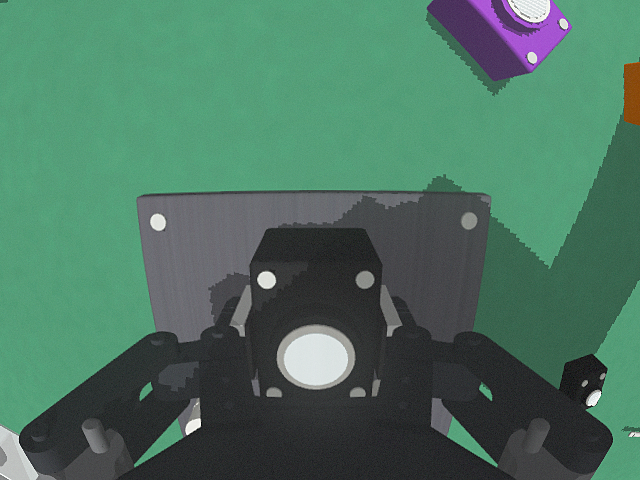

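View pics/scene8.png

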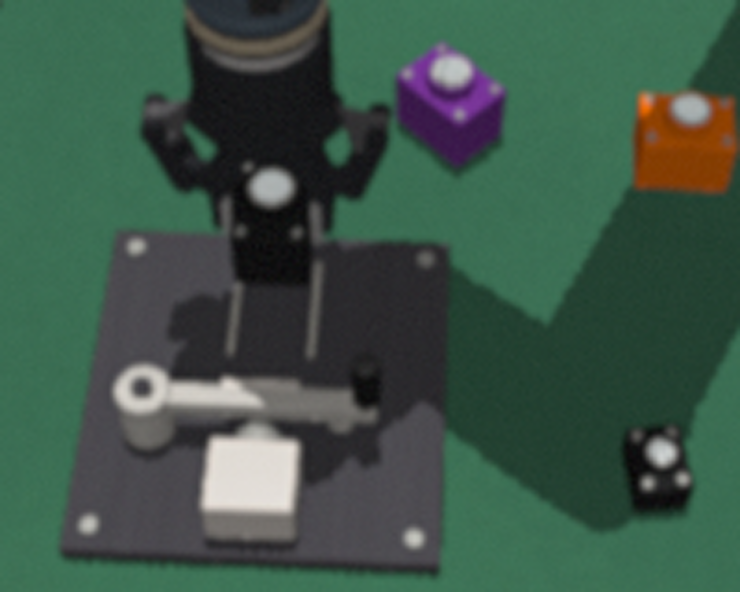

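Plate corners (137,195)/(490,192) are level and symmetric about the holder, and the arm in the scene view is seated. I'll lower.

```bash
python3 -m creep '{"claw":[4,4,4,4,4,4],"dp":[[0,-0.05,1.5],[0,-0.05,3],[0,-0.05,3.7],[0,-0.05,4],[0,-0.05,4],[0,-0.05,4]],"roll":[0,0,0,0,0,0]}'
```

```text
t: 12.65
tcp_pos: [0.5076, -0.0748, 0.0476]
tool_rot: [-0.118, 0.993, -0.0, 0.0]
force: [-0.6, 0.4, -1.7]
finger_gap: 0.501
```

```bash
python3 -m creep '{"claw":[4,4,4,4],"dp":[[0,0,0.1],[0,0,0.2],[0,0,0.2],[0,0,0.2]],"roll":[0,0,0,0]}'
```

```text
t: 13.05
tcp_pos: [0.5076, -0.0749, 0.0454]
tool_rot: [-0.118, 0.993, -0.0, 0.0]
force: [0.5, -0.4, 0.6]
finger_gap: 0.501
```

```bash
python3 - <<'E'
from h import *
R=Ro.from_euler('z',YAW).as_matrix()[:2,:2]
for x in(-.02,-.012,-.001):
  print(x,rel([*(O+R@[x,0]),.046],YAW+np.pi/2))
E
```

```text
-0.02 (array([-4.13,  0.07, -0.05]), np.float64(0.0))
-0.012 (array([-4.93,  0.07, -0.05]), np.float64(0.0))
-0.001 (array([-6.03,  0.07, -0.05]), np.float64(0.0))
```

The force change from -1.7 to +0.6 N shows it is standing on the plate. I'll slide forward to just short of the plunger.

```bash
python3 -m creep '{"claw":[4,4,4,4,4,4,4,4],"dp":[[-1,0.02,0],[-2,0.04,0],[-3,0.06,0],[-3.8,0.06,0],[-4.3,0.07,0],[-4.6,0.07,0],[-4.6,0.07,0],[-4.6,0.07,0]],"roll":[0,0,0,0,0,0,0,0]}'; python3 - <<'E'
from h import *
s=imaging.snapshot("scene"); cv2.imwrite(f"pics/scene9.png",cv2.resize(s["image"][190:350,220:420,::-1],None,fx=3.7,fy=3.7,interpolation=cv2.INTER_CUBIC))
s=imaging.snapshot("wrist"); cv2.imwrite(f"pics/wrist9.png",s["image"][:,:,::-1])
E
```

```text
t: 13.85
tcp_pos: [0.5508, -0.0629, 0.0455]
tool_rot: [-0.119, 0.993, 0.0, -0.001]
force: [-3.7, -1.0, 4.8]
finger_gap: 0.503
```

View pics/scene9.png

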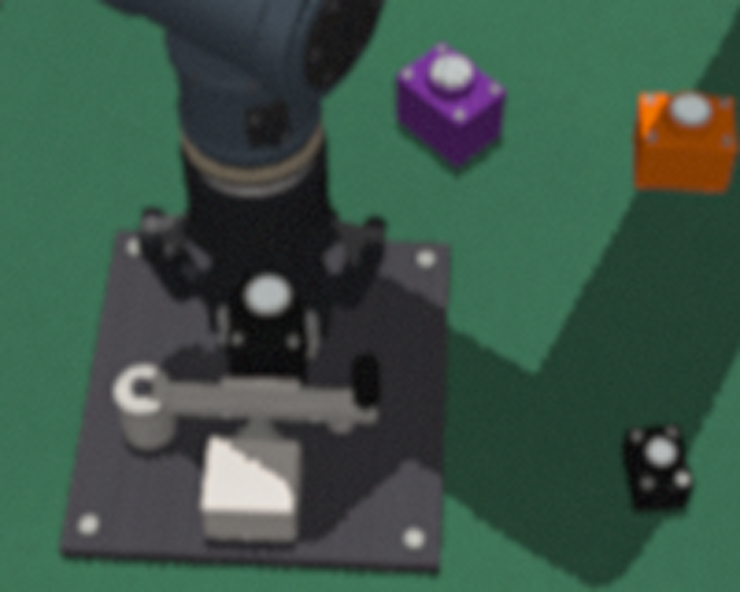

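View pics/wrist9.png

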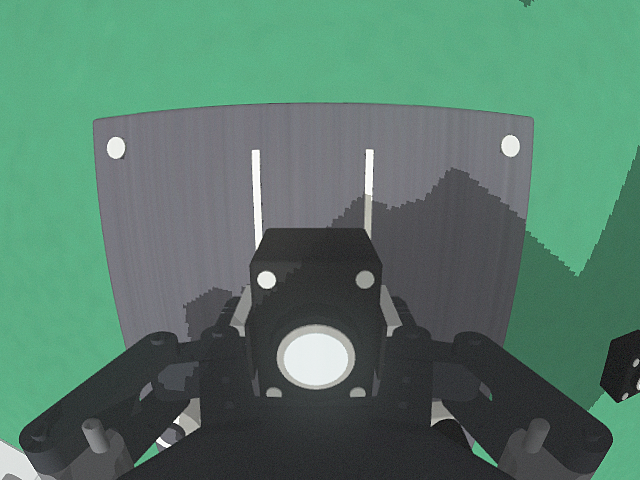

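Holder front is near the plunger and the lane lines (256/369) straddle it evenly, so centring is about 1 mm. I'll push gently.

```bash
python3 -m creep '{"claw":[4,4,4,4,4,4,4],"dp":[[-0.15,0,0],[-0.3,0,0],[-0.45,0,0],[-0.6,0,0],[-0.75,0,0],[-0.75,0,0],[-0.75,0,0]],"roll":[0,0,0,0,0,0,0]}'
```

```text
t: 14.65
tcp_pos: [0.5561, -0.0614, 0.0456]
tool_rot: [-0.119, 0.993, 0.001, -0.003]
force: [-8.6, -3.8, 9.1]
finger_gap: 0.503
```

```bash
python3 - <<'E'
from h import *
R=Ro.from_euler('z',YAW).as_matrix()[:2,:2]
st=manip.sense();print(R.T@(st["tcp_pos"][:2]-O),R.T@st["force"][:2],st["force"][2])
E
```

```text
[-0.01099923  0.00100235] [-9.27292812 -1.66637349] 9.1230823224465
```

```bash
python3 -m creep '{"claw":[4,4,4,4,4],"dp":[[-0.1,0,-0.05],[-0.2,0,-0.05],[-0.3,0,-0.05],[-0.3,0,-0.05],[-0.3,0,-0.05]],"roll":[0,0,0,0,0]}'
python3 -c "
from h import *
R=Ro.from_euler('z',YAW).as_matrix()[:2,:2]
st=manip.sense();print(R.T@(st['tcp_pos'][:2]-O),R.T@st['force'][:2],st['force'][2])"
python3 -m creep '{"claw":[4,4,4,4,4],"dp":[[-0.1,0,0],[-0.2,0,0],[-0.3,0,0],[-0.3,0,0],[-0.3,0,0]],"roll":[0,0,0,0,0]}'
python3 -c "
from h import *
R=Ro.from_euler('z',YAW).as_matrix()[:2,:2]
st=manip.sense();print(R.T@(st['tcp_pos'][:2]-O),R.T@st['force'][:2],st['force'][2])"
```

```text
t: 15.15
tcp_pos: [0.5581, -0.0609, 0.0457]
tool_rot: [-0.119, 0.993, 0.001, -0.004]
force: [-9.5, -4.6, 7.9]
finger_gap: 0.5
[-0.00889225  0.00102864] [-10.28868322  -2.23016573] 7.863967529991803
t: 15.65
tcp_pos: [0.5604, -0.0603, 0.0457]
tool_rot: [-0.119, 0.993, 0.001, -0.005]
force: [-10.5, -5.4, 8.5]
finger_gap: 0.502
[-0.00650247  0.00107035] [-11.47161215  -2.75050083] 8.5222769274586
```

Still on the spring alone: about 1 N per 2.3 mm. Continuing.

```bash
python3 -m creep '{"claw":[4,4,4,4,4],"dp":[[-0.1,0,-0.02],[-0.2,0,-0.02],[-0.3,0,-0.02],[-0.3,0,-0.02],[-0.3,0,-0.02]],"roll":[0,0,0,0,0]}'
python3 -c "
from h import *
R=Ro.from_euler('z',YAW).as_matrix()[:2,:2]
st=manip.sense();print(R.T@(st['tcp_pos'][:2]-O),R.T@st['force'][:2],st['force'][2])"
python3 -m creep '{"claw":[4,4,4,4,4],"dp":[[-0.1,0,0],[-0.2,0,0],[-0.2,0,0],[-0.2,0,0],[-0.2,0,0]],"roll":[0,0,0,0,0]}'
python3 -c "
from h import *
R=Ro.from_euler('z',YAW).as_matrix()[:2,:2]
st=manip.sense();print(R.T@(st['tcp_pos'][:2]-O),R.T@st['force'][:2],st['force'][2])"
```

```text
t: 16.15
tcp_pos: [0.563, -0.0596, 0.0457]
tool_rot: [-0.119, 0.993, 0.001, -0.006]
force: [-11.3, -5.8, 8.0]
finger_gap: 0.501
[-0.00388745  0.0011061 ] [-12.3274197  -3.0381277] 8.042024248483672
t: 16.65
tcp_pos: [0.5645, -0.0593, 0.0458]
tool_rot: [-0.119, 0.993, 0.001, -0.006]
force: [-10.4, -6.8, 9.7]
finger_gap: 0.504
[-0.00229554  0.0010737 ] [-11.71300702  -4.16208352] 9.740350447514976
```

```bash
cat > f.py <<'E'
from h import *
R=Ro.from_euler('z',YAW).as_matrix()[:2,:2]
st=manip.sense();print(R.T@(st['tcp_pos'][:2]-O),R.T@st['force'][:2],st['force'][2],st['ft_torque'])
E
python3 -m creep '{"claw":[4,4,4,4],"dp":[[-0.1,0,0],[-0.15,0,0],[-0.15,0,0],[-0.15,0,0]],"roll":[0,0,0,0]}'; python3 f.py
python3 -m creep '{"claw":[4,4,4,4],"dp":[[-0.1,0,0],[-0.15,0,0],[-0.15,0,0],[-0.15,0,0]],"roll":[0,0,0,0]}'; python3 f.py
```

```text
t: 17.05
tcp_pos: [0.5655, -0.059, 0.0458]
tool_rot: [-0.119, 0.993, 0.001, -0.006]
force: [-12.6, -6.4, 9.8]
finger_gap: 0.502
[-0.00124658  0.00110529] [-13.70908787  -3.22642596] 9.812406942330837 [-1.18618215  1.93441132 -0.12605644]
t: 17.45
tcp_pos: [0.5657, -0.059, 0.0458]
tool_rot: [-0.119, 0.993, 0.001, -0.008]
force: [-15.1, -8.4, 11.8]
finger_gap: 0.503
[-0.00106127  0.00110028] [-16.61684345  -4.63897172] 11.775159767311393 [-1.54082254  2.25372838 -0.17752603]
```

Motion stopped at jig x = -1.06 mm, exactly the nominal pad position, and the force is rising: pad contact. I'll add a little preload.

```bash
python3 -m creep '{"claw":[4,4,4,4],"dp":[[-0.1,0,0],[-0.2,0,0],[-0.2,0,0],[-0.2,0,0]],"roll":[0,0,0,0]}'; python3 f.py
python3 -m creep '{"claw":[4,4,4,4,4,4,4,4],"dp":[[-0.1,0,0],[-0.1,0,0],[-0.1,0,0],[-0.1,0,0],[-0.1,0,0],[-0.1,0,0],[-0.1,0,0],[-0.1,0,0]],"roll":[0,0,0,0,0,0,0,0]}'; python3 f.py
python3 - <<'E'
from h import *
s=imaging.snapshot("scene"); cv2.imwrite(f"pics/scene10.png",cv2.resize(s["image"][190:350,220:420,::-1],None,fx=3.7,fy=3.7,interpolation=cv2.INTER_CUBIC))
s=imaging.snapshot("wrist"); cv2.imwrite(f"pics/wrist10.png",s["image"][:,:,::-1])
E
```

```text
t: 17.85
tcp_pos: [0.5658, -0.059, 0.0459]
tool_rot: [-0.12, 0.993, 0.001, -0.01]
force: [-19.7, -12.0, 14.6]
finger_gap: 0.506
[-0.00098382  0.00111028] [-22.0177417   -7.05186815] 14.602549583111061 [-2.13165874  2.77655618 -0.13275292]
t: 18.65
tcp_pos: [0.5658, -0.0589, 0.0459]
tool_rot: [-0.12, 0.993, 0.001, -0.011]
force: [-21.0, -12.1, 16.7]
finger_gap: 0.502
[-0.00094098  0.00112269] [-23.23018882  -6.84430606] 16.671724105604547 [-2.2863687   2.99622467 -0.12811212]
```

View pics/scene10.png

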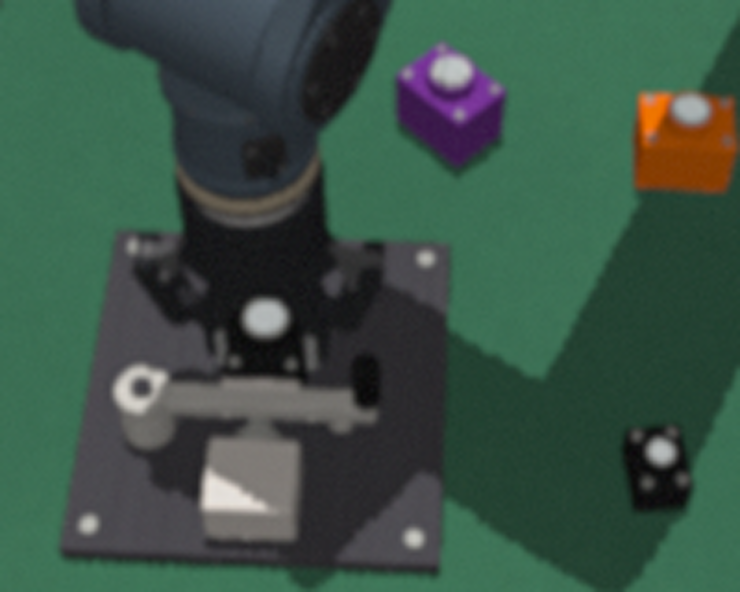

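View pics/wrist10.png

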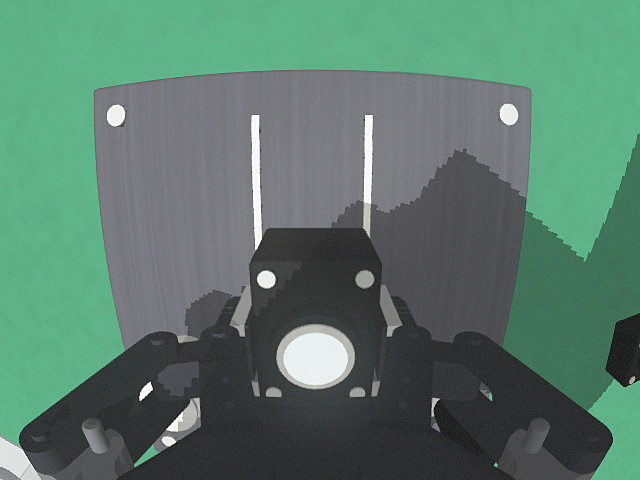

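The holder meets the pad squarely and the lane lines still straddle it (255/368). Total push is about 23 N: roughly 8 N spring, a few N of friction, and the rest on the pad. Handing in.

```bash
python3 -c "
from station import workorder
print(workorder.sign_off())"; python3 f.py
```

```text
the job is handed in; nothing more can be done
None
the job is handed in; nothing more can be done
```

I swung the stop arm out to its end position and pushed the large lens holder against the plunger until it met the pad. I handed the job in at about 18.7 s with the gripper still holding it. The sign-off reports no verdict.

- **Stop arm:** The measured angle was about 1.89 rad, and further pushing on the post moved it only about 0.3 mm while the force rose to roughly 11 N. The last scene picture still shows the arm in its end position, checked by eye only.
- **Holder position:** The tool stopped advancing at jig x = -0.9 mm, where a holder on the pad should be at -1 mm. It is about 1 mm off centre. The tool is square to within about 0.01 rad and tilts about 0.02 rad, well inside the limits.
- **Forces:** The push along the jig is about 23 N. From that I estimate about 8 N on the spring, a few newtons of friction and about 10 N on the pad. The pad force and the plunger travel are worked out, not measured.
- **Side and upward force:** About 7 N sideways and 17 N upward also showed at the wrist by the end, probably friction and the leaning push. The last view showed no slip in the grip.
- **Other parts:** I did not touch any bystander or look-alike. I did not re-measure their positions at the end.

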